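# Lean the amber guard panel over the UV window

### The job

Take the amber (orange) guard panel out of the rack and lean it on end, long side up, against the front of the aluminium UV screen, so that it stands centred and square in front of the lit blue window. Set its foot on the bench between screen and yellow stop strip, close to the strip so that it cannot slide out, and let go with the panel resting on the screen's top edge; leave the other two panels standing in the rack.

Things in the scene. Friction and masses are not known exactly. Their poses are not given: they have to be found in the camera images.
- amber_panel: Orange-amber rigid panel, 90 mm wide, 10 mm thick, 240 mm tall, standing on its short edge in one of the three slots of the rack; about 0.26 kg. Origin: centre of its foot (bottom face). Its z runs up the 240 mm height, x through the 10 mm thickness, y along the 90 mm width.
- rack: Fixed grey rack; origin under its centre. Three slots 12 mm wide along its y, at x = -75, 0, 75 mm; floor 10 mm, slot walls 55 mm above the bench. Panels stand face to face, each one's x and y along the rack's: a panel lifted 50 mm or more comes out edgewise along y (its +y is towards the screen).
- screen: Fixed aluminium sheet 150 high, 220 wide, 8 thick; ends bent back to x=-70, y=+-155. Origin: on the bench at its front face, below the centre of the lit blue window (50 x 60, 85 up). x out of the front (away from the robot, to the strip), y along it, z up. Yellow stop strip on the bench, parallel: x 70 to 82, 15 high, 220 long. Behind, x<-30: dial, under 45 high. All mm.
- aluminium_panel: Bare aluminium panel, 90 mm wide, 10 mm thick, 240 mm tall, standing on its short edge, same origin and axes as the amber one; stays in the rack.
- black_panel: Black plastic panel, 90 mm wide, 10 mm thick, 240 mm tall, standing on its short edge, same origin and axes as the amber one; stays in the rack.
There are look-alikes about, which are no part of the job. Of the things like the amber_panel, leave any that is turquoise; of the rest the smaller one is meant. There is more than one size of the black_panel; the job needs the middle-sized.

How it is judged:
On the way:
1. the amber panel is lifted clear of the rack (height (world z) of amber_panel above 0.045 m), for 0.1 s.
At the end, for the whole second after the job is handed in: Amber panel released, still and leaning on the screen 11 to 27 degrees from upright; foot on the bench 36 to 70 mm in front of its face, inside the strip, within 20 mm of the window's centre line and 10 degrees of parallel; the other two within 20 mm of their start, tilted under 15 degrees (x of amber_panel in the frame of screen between 0.036 and 0.07 m and y of amber_panel in the frame of screen between -0.02 and 0.02 m and height (world z) of amber_panel below 0.012 m and angle between amber_panel's own z axis and vertical between 0.19 and 0.47 rad and angle between the y axis of amber_panel and the y axis of screen, either way round below 0.18 rad and contact force between amber_panel and screen above 0.05 N and linear speed of amber_panel below 0.01 m/s and angular speed of amber_panel below 0.05 rad/s and not (distance of aluminium_panel from where it was at the start of the episode above 0.02 m) and not (distance of black_panel from where it was at the start of the episode above 0.02 m) and not (angle between aluminium_panel's own z axis and vertical above 0.26 rad) and not (angle between black_panel's own z axis and vertical above 0.26 rad)); the robot touches nothing.
It fails at once if one of the other panels is pulled out of the rack or tipped (distance of any of aluminium_panel, black_panel from where it was at the start of the episode above 0.04 m or angle between any of aluminium_panel, black_panel's own z axis and vertical above 0.35 rad).
It also fails if it takes over 42 s, if anything falls off the work surface, if the arm or the gripper's body presses on something with over 40 N, if the wrist force passes 120 N, or if a joint passes its speed limit or range.

### The arm

A 6-joint arm with a two-finger parallel gripper is mounted at the origin on the work surface. World frame = base frame: x ahead of the robot, y to its left, z up, the work surface at z = 0. Lengths are in m, angles in rad, forces in N, time in s.
With the tool pointing down it reaches from about 0.325 to 0.9 m from the base axis. Payload 6.1 kg.
Tool frame: the origin (TCP) lies between the finger pads; the fingertips stand finger_overhang ahead of it and the grasp point (between the pads) is the TCP (finger_overhang is the distance from the TCP to the fingertips, in m); y points along the fingers, z is the direction in which the jaws open and shut, and the axes are right-handed (so a half turn about y gives the same grasp; the last joint's range is limited). The gripper opens to 87 mm and grips with 3 to 60 N. Pads are 19 mm wide; open, the fingers measure 117 mm over their backs; the gripper's body (75 mm by 190 mm) begins 51 mm behind the grasp point.
Start: joints at [1.051, 0.22, 1.526, -0, 1.395, -0.126], TCP at [0.24, 0.577, 0.242] pointing down, gripper open.
Joint ranges: [-2.98, 2.98], [-0.91, 2.08], [0.09, 2.57], [-1.24, 4.39], [0.2, 2.65], [-2.68, 2.68]. Speed limits (rad/s): [2.57, 2.57, 3.01, 3.14, 3.14, 3.14].

### API

Orientations are given as a unit quaternion [x, y, z, w].
In Python, from bench import get_obs, grab_frame, job_done, finger_overhang gives the robot as it stands. The module is installed in compiled form; this text tells all that it offers.
- The arm moves only by the tool send_rows, never from a script. Its argument "plan" is one flat list of numbers, 6 for each row, row after row: the shift along the tool's x, y, z in m, then the turn, a rotation vector about the tool's x, y, z in degrees. A call has 1 to 5 rows; each row shifts and turns the commanded pose from where the row before left it, along the tool's axes as they then stand; what a row does not reach is not made up. A row lasts 1/10 s, in which the tool goes at most 50 mm and 8.59 degrees, less where a joint would pass 70% of its speed; a pose out of reach is approached as far as the arm can. A call is refused whole if a number of a shift passes 0.05 or a number of a turn 8.59, either way. A call with a gripper value outside its range is refused whole. "hand" is the opening, from 0 (shut) to 1 (fully open), set as the call begins (left out, the last holds). The fingers move at their own pace and stop on an object; "force" is the grip in N (left out, the last holds). Time passes only in rows, so rows that do not move let the fingers close. It gives the time, the measured TCP pose, the force and the opening at its end, in the units of the state.
- get_obs(): the state, without advancing time (a new reading comes with each control period).
- grab_frame(name): name is "scene" or "top"; returns a dict with "img" (420x560x3 uint8, blue, green, red), "depth" (420x560 float32, m along the optical axis (not along the pixel's ray), 0 where there is no reading), "fovy" (degrees; the focal length in pixels is half the picture's height over the tangent of half this angle, whatever the lens; pixels are square), "cx", "cy" (the principal point, pixels), "D" ([k1, k2, p1, p2, k3] as OpenCV has them; the pictures are not rectified), "pose" (4x4, takes a point from camera to world coordinates). Camera axes: x right, y up, looking along -z (the intrinsics and any distortion apply to the point x, -y, -z); pixel columns grow to the right and rows downward; lengths in m; the calibration is good to about 2 mm. A picture is of the moment at which its call begins.
- job_done(): hands the job in, once; it reports no verdict.
The state is a dict: "time": time; "joint_pos": joint angles; "joint_vel": joint speeds; "joint_torque": joint torques, N m; "eef_pos": TCP position; "eef_rot": TCP orientation; "ft_force": force on the tool from outside, world axes, zero at the start; "moment": the same for the moment, N m; "finger_gap": opening from 0.0 (shut) to 1.0 (fully open).
Only numpy, scipy, OpenCV 4.12 (cv2) and the standard library are available. Lean on these libraries where they do the work, as an engineer would, in place of code of your own. Each camera call takes 0.05 s, during which the arm holds its last target.

## Working session

There is one attempt and no reset: what is moved stays moved. The work goes in short steps, Python scripts to look and compute and a tool call to move; the robot and the scene stay as the last step left them, time stands still between calls to the robot, and variables do not carry over. Pictures are saved under pics/ and viewed, and the job is handed in when it is done.

Besides the shell and the picture viewer there is one more tool, called after "Call:" in YAML: its name, and indented under it one key for each argument. send_rows: Moves the arm, as the interface text tells. Its arguments: {"type":"object","properties":{"plan":{"type":"array"},"hand":{"type":"number"},"force":{"type":"number"}},"required":["plan"]}

```bash
mkdir -p pics; python3 - <<'E'
from bench import *
import bench,cv2
o=get_obs();print(o, finger_overhang)
for n in("scene","top"):
    f=grab_frame(n);cv2.imwrite(f"pics/{n}0.png",f["img"]);print(n,f["fovy"],f["cx"],f["cy"],f["D"],f["pose"])
    import pickle;pickle.dump(f,open(f"{n}0.pkl","wb"))
E
```

```text
{'time': 0.0, 'joint_pos': array([ 1.05088610e+00,  2.21225132e-01,  1.52764267e+00, -4.87945760e-05,
        1.39471190e+00, -1.26122159e-01]), 'joint_vel': array([-0.0010461 , -0.0013496 , -0.00146553, -0.00125416, -0.00031582,
       -0.00104684]), 'joint_torque': array([-4.74667504e-04, -4.94574451e+01, -3.87398493e+01,  7.00728223e-02,
        5.63782873e-02, -1.08150507e-04]), 'eef_pos': array([0.23953351, 0.57662163, 0.24042115]), 'eef_rot': array([ 0.69411654, -0.13853113,  0.13811734, -0.69277338]), 'ft_force': array([-0.12592266, -0.28891936,  0.41631982]), 'moment': array([0.00975288, 0.06032657, 0.00825491]), 'finger_gap': 1.005104202692709} 0.019
scene 46.73981833915118 280.55801659001304 212.19608234899408 [-0.1249968  0.         0.         0.         0.       ] [[-0.67318808 -0.50643088  0.53883724  1.00965019]
 [ 0.73940163 -0.45099059  0.49989271  0.47227334]
 [-0.01015058  0.73493895  0.6780573   0.80372559]
 [ 0.          0.          0.          1.        ]]
top 53.28874611532878 272.12832871096043 207.5777484599279 [-0.01646337  0.          0.          0.          0.        ] [[ 0.01060823  0.99883209 -0.04713725  0.35806666]
 [-0.99966525  0.01170595  0.02307303 -0.04372037]
 [ 0.02359787  0.04687671  0.99862191  1.21751147]
 [ 0.          0.          0.          1.        ]]
```

View pics/scene0.png

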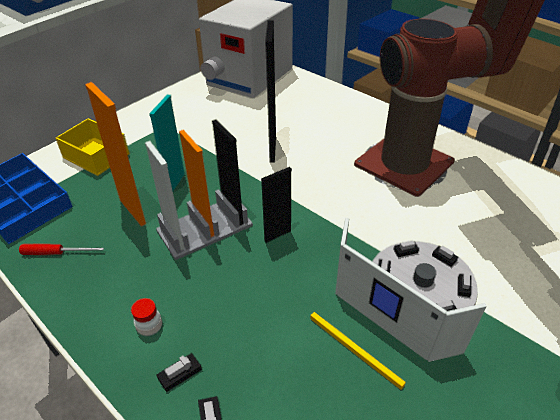

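View pics/top0.png

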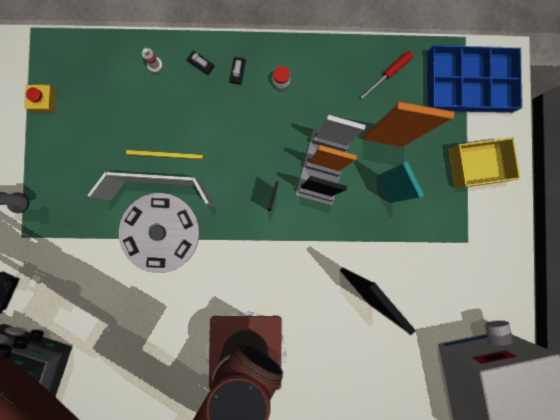

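The scene view shows the rack near (205,230) with the aluminium, amber (middle slot) and black panels. The bigger orange panel at (115,150), the turquoise one, and the tall and small black ones stand outside the rack. The screen's window is at (385,300) and the strip runs (312,315)–(403,385). In the top view the rack is at (325,165), the screen's front edge at about (150,177), and the strip at (165,155).

```bash
cat > h.py <<'E'
import numpy as np,cv2,pickle
def K(f):
    F=f["img"].shape[0]/2/np.tan(np.radians(f["fovy"]/2))
    return np.array([[F,0,f["cx"]],[0,F,f["cy"]],[0,0,1.]])
def rays(f,uv):
    uv=np.asarray(uv,float).reshape(-1,1,2)
    n=cv2.undistortPoints(uv,K(f),np.array(f["D"],float)).reshape(-1,2)
    d=np.c_[n[:,0],-n[:,1],-np.ones(len(n))]
    P=np.array(f["pose"]);return P[:3,3],d@P[:3,:3].T
def onz(f,uv,z):
    o,d=rays(f,uv);t=(z-o[2])/d[:,2];return o+t[:,None]*d
def cloud(f):
    h,w=f["depth"].shape
    uv=np.stack(np.meshgrid(np.arange(w),np.arange(h)),-1).reshape(-1,2)
    o,d=rays(f,uv);z=f["depth"].reshape(-1)
    return (o+d*z[:,None]).reshape(h,w,3), f["depth"]>0
E
python3 - <<'E'
from h import *
for n in("scene","top"):
    f=pickle.load(open(n+"0.pkl","rb"));C,v=cloud(f)
    hsv=cv2.cvtColor(f["img"],cv2.COLOR_BGR2HSV)
    for nm,lo,hi in(("amber",(5,120,80),(20,255,255)),("yellow",(22,150,120),(33,255,255)),("blue",(105,90,80),(125,255,255))):
        m=cv2.inRange(hsv,lo,hi)*v.astype(np.uint8)
        k,l,s,c=cv2.connectedComponentsWithStats(m)
        for i in range(1,k):
            if s[i,4]>60:
                p=C[l==i];print(n,nm,s[i],"lo",np.percentile(p,2,axis=0).round(3),"hi",np.percentile(p,98,axis=0).round(3))
                if nm=="yellow" and s[i,4]<1500:
                    (cxy,wh,a)=r=cv2.minAreaRect(np.argwhere(l==i)[:,::-1].astype(np.float32));print(r, onz(f,cv2.boxPoints(r),.015).round(4).tolist())
    big=cv2.resize(f["img"],None,fx=4,fy=4,interpolation=cv2.INTER_CUBIC)
    if n=="top":
        cv2.imwrite("pics/top_rack.png",big[400:400+440,1140:1140+640]);cv2.imwrite("pics/top_scr.png",big[560:1120,320:1000])
    else:
        cv2.imwrite("pics/sc_rack.png",big[480:1060,560:1200]);cv2.imwrite("pics/sc_scr.png",big[860:1440,1220:1960])
E
```

```text
scene amber [454  26  28  21 213] lo [-0.112  0.037  0.355] hi [-0.025  0.093  0.377]
scene amber [196  28   7  38 100] lo [-0.387 -1.348 -0.258] hi [-0.363 -1.313 -0.082]
scene amber [ 517   37   43   66 1116] lo [-1.181 -0.06  -0.144] hi [-0.906  0.114  0.001]
scene amber [354  67  37  29 454] lo [-1.105 -0.781 -0.392] hi [-0.9   -0.613 -0.368]
scene amber [  85   82   61  144 2706] lo [ 0.606 -0.455  0.007] hi [ 0.631 -0.333  0.331]
scene amber [484  87  48  25 160] lo [-0.931 -0.124 -0.204] hi [-0.901  0.081 -0.168]
scene amber [ 179  130   35  107 1469] lo [ 0.524 -0.259  0.021] hi [ 0.55  -0.173  0.252]
scene amber [359 147  27  29 151] lo [ 0.003 -0.097  0.01 ] hi [ 0.1   -0.01   0.017]
scene yellow [ 56 118  48  38 415] lo [ 0.499 -0.766  0.003] hi [ 0.614 -0.596  0.073]
((82.30043029785156, 140.23818969726562), (34.000823974609375, 42.45189666748047), 58.392494201660156) [[0.5871, -0.8424, 0.015], [0.4446, -0.8677, 0.015], [0.4966, -0.6793, 0.015], [0.6247, -0.6652, 0.015]]
scene yellow [311 312  95  75 703] lo [0.552 0.139 0.002] hi [0.573 0.349 0.018]
((357.59674072265625,
[... 736 characters left out ...]
51] hi [ 0.55  -0.175  0.252]
top yellow [ 25  85  25  24 304] lo [0.688 0.566 0.035] hi [0.755 0.631 0.044]
((37.0, 96.5), (23.0, 24.0), 90.0) [[0.762, 0.6485, 0.015], [0.7629, 0.5791, 0.015], [0.6953, 0.5764, 0.015], [0.6944, 0.6455, 0.015]]
top yellow [ 459  138   60   49 1615] lo [ 0.488 -0.751 -0.   ] hi [ 0.611 -0.602  0.071]
top yellow [126 150  77   9 325] lo [0.557 0.137 0.009] hi [0.575 0.346 0.019]
((163.99221801757812, 154.12451171875), (76.22626495361328, 4.366479873657227), 3.5763344764709473) [[0.5644, 0.3512, 0.015], [0.5771, 0.3508, 0.015], [0.5663, 0.132, 0.015], [0.5536, 0.1325, 0.015]]
top blue [ 433   45   89   64 3509] lo [ 0.711 -0.786 -0.001] hi [ 0.887 -0.533  0.051]
```

View pics/top_rack.png

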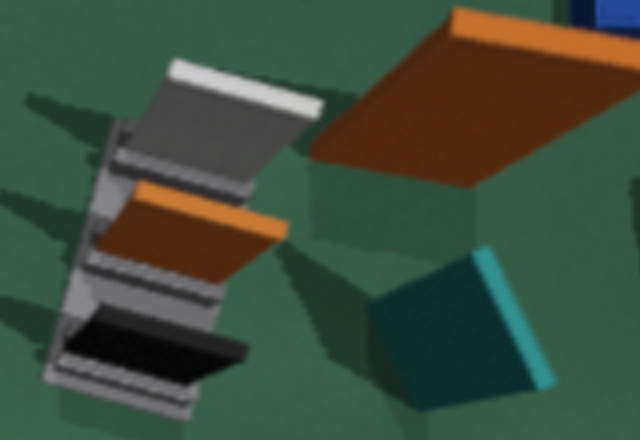

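View pics/top_scr.png

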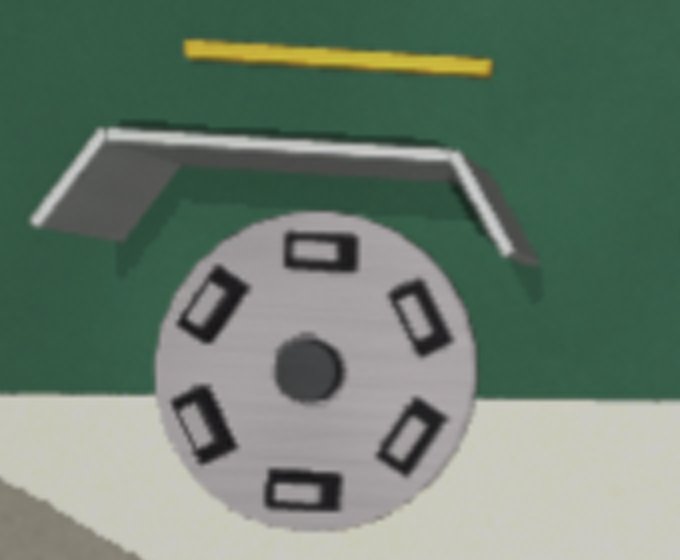

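View pics/sc_rack.png

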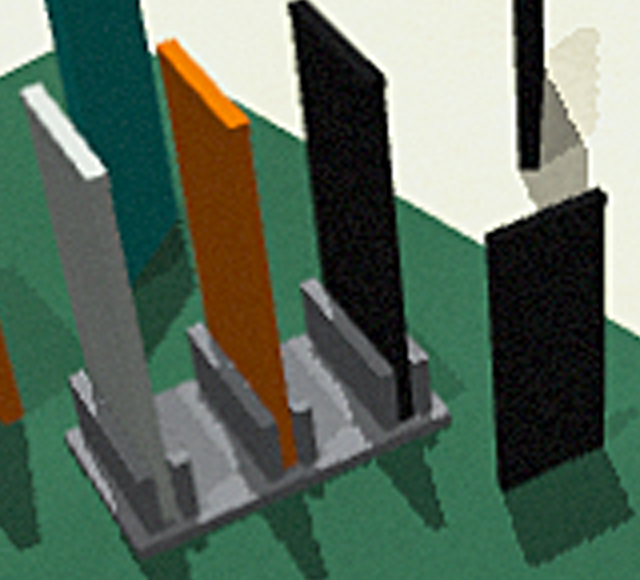

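View pics/sc_scr.png

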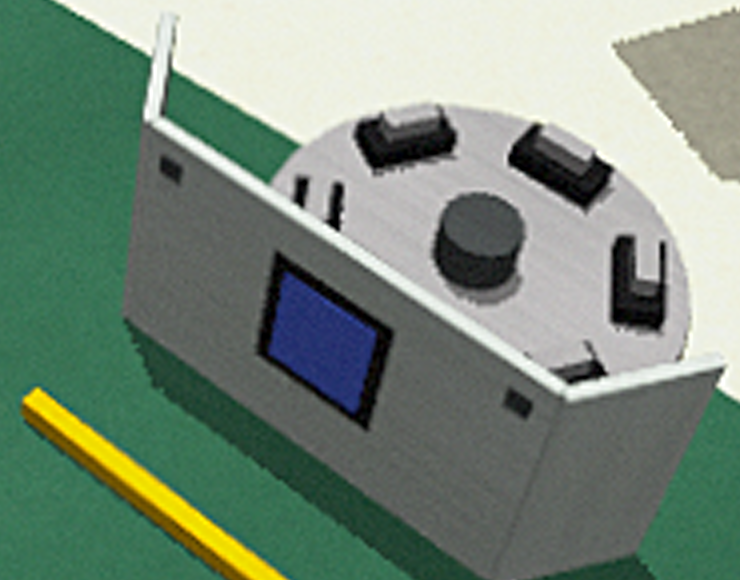

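```bash
python3 - <<'E'
from h import *
from bench import get_obs
from scipy.spatial.transform import Rotation as R
for n in("scene","top"):
    f=pickle.load(open(n+"0.pkl","rb"));C,v=cloud(f)
    hsv=cv2.cvtColor(f["img"],cv2.COLOR_BGR2HSV)
    m=cv2.inRange(hsv,(5,120,150),(22,255,255))
    m[:,:175]=0; m[:, 360:]=0;m[:125]=0;m[180 if n=="top" else 250:]=0
    k,l,s,c=cv2.connectedComponentsWithStats(m);i=1+s[1:,4].argmax();print(s[i])
    W=onz(f,np.argwhere(l==i)[:,::-1],.25)
    r=cv2.minAreaRect((W[:,:2]*1000).astype(np.float32));print(n,r); print(cv2.boxPoints(r).round(1).tolist())
    # small black, big black, screen by depth
    if n=="top":
        for nm,(a,b,c_,d) in dict(smallblk=(180,215,260,282),tallblk=(265,335,338,415),turq=(160,205,375,425),amber=(140,175,305,360),scr=(172,185,120,200)).items():
            p=C[a:b,c_:d][v[a:b,c_:d]];p=p[p[:,2]>.06];print(nm,p.min(0).round(3),p.max(0).round(3), np.percentile(p,90,axis=0).round(3))
    else:
        p=C[270:345,335:440][v[270:345,335:440]]
        p=p[(p[:,2]>.04)&(p[:,2]<.14)&(p[:,0]>.46)&(p[:,0]<.51)]
        A=np.c_[p[:,1],np.ones(len(p))];print("screen face x=a*y+b",np.linalg.lstsq(A,p[:,0],rcond=None)[0],len(p))
        m=cv2.inRange(hsv,(105,90,80),(125,255,255));m[:,:365]=0;m[:,405:]=0;m[:280]=0;m[322:]=0
        p=C[m>0];print("win",p.mean(0),np.median(p,0))
o=get_obs();M=R.from_quat(o["eef_rot"]).as_matrix();print(M.round(3)); print(o["time"])
E
```

```text
[179 130  23  22 135]
scene ((532.7959594726562, -218.2887725830078), (90.05696105957031, 10.811251640319824), 75.25614166259766)
[[516.0999755859375, -260.5], [526.5999755859375, -263.20001220703125], [549.5, -176.10000610351562], [539.0, -173.39999389648438]]
screen face x=a*y+b [0.04848192 0.4754966 ] 3457
win [0.49012848 0.24681355 0.0888981 ] [0.48922697 0.24663699 0.08801386]
[319 146  38  13 166]
top ((535.460693359375, -217.3272705078125), (90.44014739990234, 10.131741523742676), 75.2646484375)
[[519.0999755859375, -259.79998779296875], [528.9000244140625, -262.29998779296875], [551.9000244140625, -174.89999389648438], [542.0999755859375, -172.3000030517578]]
smallblk [ 0.405 -0.082  0.072] [ 0.473 -0.059  0.189] [ 0.466 -0.062  0.187]
tallblk [ 0.138 -0.362  0.06 ] [ 0.247 -0.266  0.352] [ 0.24  -0.273  0.349]
turq [ 0.433 -0.423  0.06 ] [ 0.518 -0.374  0.246] [ 0.507 -0.379  0.24 ]
amber [ 0.519 -0.28   0.061] [ 0.604 -0.173  0.257] [ 0.547 -0.181  0.25 ]
scr [0.466 0.121 0.06 ] [0.493 0.344 0.156] [0.488 0.307 0.151]
[[ 0.923 -0.001  0.384]
 [-0.384 -0.002  0.923]
 [-0.    -1.    -0.002]]
0.1
```

Call:
send_rows:
  plan: [0.04,-0.02,-0.004,0,4,0,0.04,-0.02,-0.004,0,4,0,0.044,-0.02,-0.004,0,4,0,0.044,-0.02,-0.004,0,4,0,0.044,-0.02,-0.004,0,4,0]
  hand: 0.45

```text
time: 0.6
eef_pos: [0.412, 0.4508, 0.3417]
eef_rot: [0.659, -0.258, 0.257, -0.658]
ft_force: [1.1, 0.1, 0.4]
finger_gap: 0.63
```

Call:
send_rows:
  plan: [0.047,0,-0.004,0,4.1,0,0.047,0,-0.004,0,4.1,0,0.047,0,-0.004,0,4.1,0,0.047,0,-0.004,0,4.1,0,0.047,0,-0.004,0,4.1,0]

```text
time: 1.1
eef_pos: [0.5441, 0.2566, 0.3408]
eef_rot: [0.602, -0.371, 0.37, -0.602]
ft_force: [0.3, 0.0, 0.7]
finger_gap: 0.453
```

Call:
send_rows:
  plan: [0.047,0,-0.004,0,4.1,0,0.047,0,-0.004,0,4.1,0,0.047,0,-0.004,0,4.1,0,0.047,0,-0.004,0,4.1,0,0.047,0,-0.004,0,4.1,0]

```text
time: 1.6
eef_pos: [0.5997, 0.0286, 0.3408]
eef_rot: [0.527, -0.472, 0.472, -0.526]
ft_force: [1.4, 0.5, -0.1]
finger_gap: 0.455
```

```bash
cat >> h.py <<'E'
from scipy.spatial.transform import Rotation as R
def togo(pos,axz,axy):
    from bench import get_obs
    o=get_obs();r=R.from_quat(o["eef_rot"])
    y=np.array(axy,float);y/=np.linalg.norm(y);z=np.array(axz,float);z-=y*(z@y);z/=np.linalg.norm(z)
    T=R.from_matrix(np.c_[np.cross(y,z),y,z])
    print("t",round(o["time"],2),"pos",o["eef_pos"].round(4),"shift tool",r.inv().apply(np.array(pos)-o["eef_pos"]).round(4),"turn deg",np.degrees((r.inv()*T).as_rotvec()).round(2),"q",o["joint_pos"].round(2),"F",o["ft_force"].round(1),"gap",round(o["finger_gap"],3))
E
python3 -c "
from h import *
togo([.534,-.218,.34],[.967,-.2545,0],[0,0,-1])"
```

```text
t 1.6 pos [0.5997 0.0286 0.3408] shift tool [ 0.238   0.0009 -0.0922] turn deg [ 0.05 21.02 -0.  ] q [-0.08  0.12  1.46  0.    1.57 -0.19] F [ 1.4  0.5 -0.1] gap 0.455
```

Call:
send_rows:
  plan: [0.045,0,-0.0175,0,0,0,0.045,0,-0.0175,0,0,0,0.045,0,-0.0175,0,0,0,0.045,0,-0.0175,0,0,0,0.045,0,-0.0175,0,5,0]

```text
time: 2.1
eef_pos: [0.537, -0.2045, 0.3411]
eef_rot: [0.506, -0.494, 0.494, -0.506]
ft_force: [0.6, 0.0, -0.4]
finger_gap: 0.453
```

Call:
send_rows:
  plan: [0,0,0,0,8,0,0,0,0,0,8,0,0,0,0,0,0,0,0,0,0,0,0,0]

```text
time: 2.5
eef_pos: [0.5378, -0.2027, 0.3412]
eef_rot: [-0.434, 0.559, -0.558, 0.434]
ft_force: [0.0, -0.3, -0.0]
finger_gap: 0.446
```

```bash
python3 - <<'E'
from h import *
togo([.534,-.218,.215],[.967,-.2545,0],[0,0,-1])
from bench import grab_frame
for n in("scene","top"):
    f=grab_frame(n);cv2.imwrite(f"pics/{n}1.png",f["img"])
E
```

```text
t 2.5 pos [ 0.5378 -0.2027  0.3412] shift tool [0.0158 0.1262 0.0002] turn deg [ 0.04  0.4  -0.01] q [-0.5   0.05  1.53 -0.    1.56 -0.25] F [ 0.  -0.3 -0. ] gap 0.446
```

View pics/scene1.png

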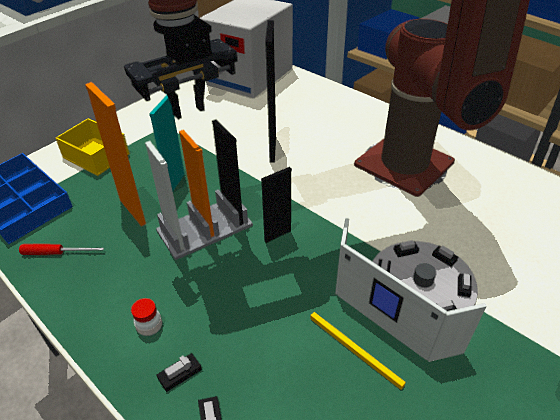

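The gripper is square over the amber panel (fingers at (190,100), panel top at (190,135)), with room to its neighbours.

Call:
send_rows:
  plan: [0.016,0.03,0,0,0.4,0,0,0.03,0,0,0,0,0,0.03,0,0,0,0,0,0.02,0,0,0,0,0,0.014,0,0,0,0]

```text
time: 3.1
eef_pos: [0.5333, -0.2175, 0.2155]
eef_rot: [-0.432, 0.561, -0.56, 0.431]
ft_force: [0.8, -0.0, 0.4]
finger_gap: 0.451
```

Call:
send_rows:
  plan: [0,0,0,0,0,0,0,0,0,0,0,0,0,0,0,0,0,0,0,0,0,0,0,0,0,0,0,0,0,0]
  hand: 0
  force: 30

```text
time: 3.6
eef_pos: [0.5344, -0.2186, 0.2188]
eef_rot: [0.431, -0.56, 0.561, -0.431]
ft_force: [-1.1, -0.1, 3.1]
finger_gap: 0.111
```

```bash
python3 - <<'E'
from h import *
togo([.534,-.218,.215],[.967,-.2545,0],[0,0,-1])
E
```

```text
t 3.6 pos [ 0.5344 -0.2186  0.2188] shift tool [-0.0005  0.0038 -0.0005] turn deg [-0.09 -0.21  0.03] q [-0.52  0.12  1.68 -0.    1.34 -0.26] F [-1.1 -0.1  3.1] gap 0.111
```

Call:
send_rows:
  plan: [0,-0.015,0,0,0,0,0,-0.03,0,0,0,0,0,-0.04,0,0,0,0,0,-0.04,0,0,0,0,0,-0.02,0,0,0,0]

```text
time: 4.1
eef_pos: [0.5346, -0.2188, 0.3681]
eef_rot: [0.43, -0.559, 0.563, -0.431]
ft_force: [1.5, 0.4, -2.3]
finger_gap: 0.11
```

Call:
send_rows:
  plan: [0,0,0,0,0,0,0,0,0,0,0,0]

```text
time: 4.3
eef_pos: [0.5337, -0.2183, 0.3624]
eef_rot: [-0.431, 0.561, -0.561, 0.431]
ft_force: [-0.2, 0.5, -2.3]
finger_gap: 0.113
```

```bash
python3 - <<'E'
from h import *
togo([.534,-.218,.215],[.967,-.2545,0],[0,0,-1])
from bench import grab_frame
for n in("scene","top"):
    f=grab_frame(n);cv2.imwrite(f"pics/{n}2.png",f["img"])
    hsv=cv2.cvtColor(f["img"],cv2.COLOR_BGR2HSV);C,v=cloud(f)
    m=cv2.inRange(hsv,(5,120,60),(22,255,255))
    k,l,s,c=cv2.connectedComponentsWithStats(m*v.astype(np.uint8))
    for i in range(1,k):
        p=C[l==i]
        if s[i,4]>100 and .4<np.median(p[:,0])<.7 and np.median(p[:,1])>-.3: print(n,s[i],np.percentile(p,2,axis=0).round(3),np.percentile(p,98,axis=0).round(3))
E
```

```text
t 4.3 pos [ 0.5337 -0.2183  0.3624] shift tool [-0.0003  0.1474  0.0002] turn deg [ 0.01 -0.22  0.  ] q [-0.52  0.05  1.49 -0.    1.6  -0.26] F [-0.2  0.5 -2.3] gap 0.113
scene [161  48  44  16 139] [ 0.497 -0.206  0.437] [ 0.573 -0.184  0.446]
scene [ 175   73   33  116 1802] [ 0.526 -0.257  0.16 ] [ 0.549 -0.172  0.395]
```

View pics/scene2.png

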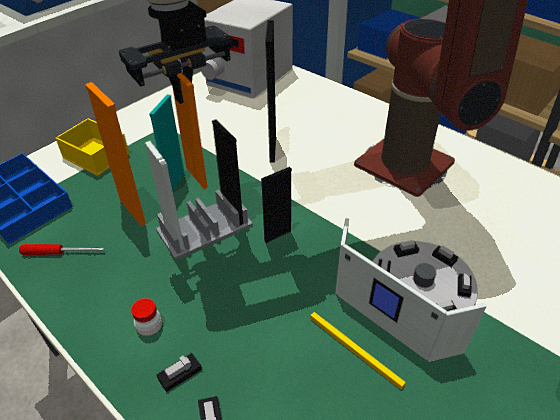

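Amber panel is held, clear of the rack (foot at about (200,188)); the other two still stand in the rack. I'll move it out edgewise.

Call:
send_rows:
  plan: [-0.02,-0.01,0,0,0,0,-0.03,-0.01,0,0,0,0,-0.04,0,0,0,0,0,-0.04,0,0,0,0,0,-0.04,0,0,0,0,0]

```text
time: 4.9
eef_pos: [0.5773, -0.0526, 0.3802]
eef_rot: [-0.431, 0.562, -0.56, 0.43]
ft_force: [0.3, 0.8, -1.9]
finger_gap: 0.113
```

Call:
send_rows:
  plan: [-0.04,0,-0.008,0,-3,0,-0.04,0,-0.008,0,-3,0,-0.04,0,-0.008,0,-3,0,-0.04,0,-0.006,0,-3,0,-0.04,0,-0.004,0,0,0]

```text
time: 5.4
eef_pos: [0.5744, 0.1503, 0.38]
eef_rot: [-0.488, 0.513, -0.512, 0.486]
ft_force: [0.7, 0.1, -1.7]
finger_gap: 0.112
```

```bash
python3 - <<'E'
from h import *
togo([.5485,.243,.38],[.9988,-.0485,0],[0,0,-1])
E
```

```text
t 5.4 pos [0.5744 0.1503 0.38  ] shift tool [-0.0913  0.     -0.0306] turn deg [ 0.23 -0.1   0.04] q [ 0.12  0.1   1.41 -0.    1.64  0.17] F [ 0.7  0.1 -1.7] gap 0.112
```

Call:
send_rows:
  plan: [-0.03,0,-0.01,0,0,0,-0.03,0,-0.01,0,0,0,-0.025,0,-0.01,0,0,0,0,0,0,0,0,0,0,0,0,0,0,0]

```text
time: 5.9
eef_pos: [0.5491, 0.2354, 0.3805]
eef_rot: [-0.488, 0.513, -0.512, 0.486]
ft_force: [-0.6, 0.2, -1.8]
finger_gap: 0.114
```

```bash
python3 - <<'E'
from h import *
togo([.5485,.243,.38],[.9988,-.0485,0],[0,0,-1])
from bench import grab_frame
for n in("scene","top"):
    f=grab_frame(n);cv2.imwrite(f"pics/{n}3.png",f["img"])
    hsv=cv2.cvtColor(f["img"],cv2.COLOR_BGR2HSV);C,v=cloud(f)
    m=cv2.inRange(hsv,(5,120,60),(22,255,255))
    k,l,s,c=cv2.connectedComponentsWithStats(m*v.astype(np.uint8))
    for i in range(1,k):
        p=C[l==i]
        if s[i,4]>100 and .4<np.median(p[:,0])<.7 and np.median(p[:,1])>-.3:
            print(n,s[i],np.percentile(p,2,axis=0).round(3),np.percentile(p,98,axis=0).round(3))
            if s[i,4]>1000:
                r=cv2.minAreaRect(np.argwhere(l==i)[:,::-1].astype(np.float32))
                A=np.c_[p[:,1:],np.ones(len(p))];print("x=ay+bz+c",np.linalg.lstsq(A,p[:,0],rcond=None)[0])
E
```

```text
t 5.9 pos [0.5491 0.2354 0.3805] shift tool [-0.0075  0.0005 -0.001 ] turn deg [ 0.18 -0.09  0.09] q [ 0.27  0.11  1.4  -0.    1.64  0.32] F [-0.6  0.2 -1.8] gap 0.114
scene [ 346  174   76  130 5489] [0.547 0.194 0.177] [0.556 0.282 0.412]
x=ay+bz+c [0.49389559 0.08271772 0.40527312]
top [129 124  41  31 707] [0.543 0.19  0.012] [0.574 0.335 0.414]
```

View pics/scene3.png

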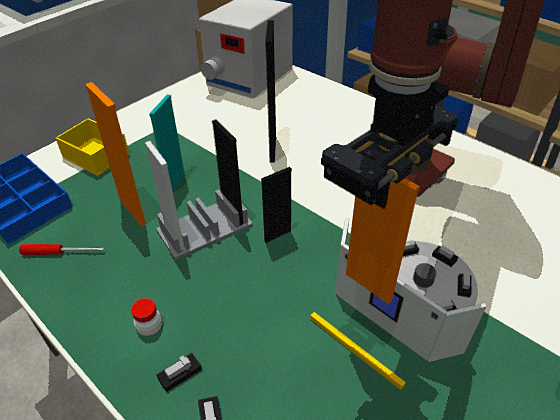

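```bash
python3 - <<'E'
from h import *
s,c=np.sin(np.radians(17)),np.cos(np.radians(17))
togo([.4885,.2445,.38],[.9988*c,-.0485*c,s],[.9988*s,-.0485*s,-c])
E
```

```text
t 6.0 pos [0.5498 0.2344 0.3812] shift tool [-0.0069  0.0014 -0.0617] turn deg [17.11 -0.21  0.1 ] q [ 0.27  0.11  1.4  -0.    1.64  0.32] F [-0.3 -0.6 -2.5] gap 0.113
```

Call:
send_rows:
  plan: [-0.002,0,-0.0125,3.4,0,0,-0.002,0,-0.0125,3.4,0,0,-0.002,0,-0.0125,3.4,0,0,-0.001,0,-0.0125,3.4,0,0,0,0,-0.0125,3.4,0,0]

```text
time: 6.5
eef_pos: [0.4883, 0.2442, 0.3748]
eef_rot: [0.409, -0.431, 0.584, -0.553]
ft_force: [-0.6, -0.3, -1.6]
finger_gap: 0.112
```

Call:
send_rows:
  plan: [0,0,0,0,0,0,0,0,0,0,0,0]

```text
time: 6.7
eef_pos: [0.4885, 0.2447, 0.3753]
eef_rot: [0.41, -0.432, 0.583, -0.553]
ft_force: [-0.0, -0.1, -2.2]
finger_gap: 0.107
```

```bash
python3 - <<'E'
from h import *
s,c=np.sin(np.radians(17)),np.cos(np.radians(17))
togo([.4885,.2445,.2125],[.9988*c,-.0485*c,s],[.9988*s,-.0485*s,-c])
E
```

```text
t 6.7 pos [0.4885 0.2447 0.3753] shift tool [ 1.000e-04  1.557e-01 -4.750e-02] turn deg [ 0.03 -0.21  0.07] q [ 0.4  -0.22  1.75 -0.13  1.35  0.46] F [-0.  -0.1 -2.2] gap 0.107
```

Call:
send_rows:
  plan: [0,0.03,-0.0092,0,0,0,0,0.035,-0.0107,0,0,0,0,0.035,-0.0107,0,0,0,0,0.03,-0.0092,0,0,0,0,0.0157,-0.0048,0,0,0]

```text
time: 7.2
eef_pos: [0.4881, 0.2439, 0.219]
eef_rot: [0.411, -0.433, 0.583, -0.551]
ft_force: [0.0, 0.2, -1.7]
finger_gap: 0.111
```

Call:
send_rows:
  plan: [0,0.009,-0.0028,0,-0.2,0,0,0,0,0,0,0,0,0,0,0,0,0]

```text
time: 7.5
eef_pos: [0.4896, 0.2453, 0.2145]
eef_rot: [0.41, -0.43, 0.583, -0.554]
ft_force: [0.4, -0.2, -2.4]
finger_gap: 0.112
```

```bash
cat > m.py <<'E'
from h import *
from bench import grab_frame
import sys
s,c=np.sin(np.radians(17)),np.cos(np.radians(17))
togo([.4885,.2445,.2125],[.9988*c,-.0485*c,s],[.9988*s,-.0485*s,-c])
O=np.array([.4885,.246,0]);xs=np.array([.9988,-.0485,0]);ys=np.array([.0485,.9988,0])
for n in("scene","top"):
    f=grab_frame(n);cv2.imwrite(f"pics/{n}{sys.argv[1]}.png",f["img"])
    hsv=cv2.cvtColor(f["img"],cv2.COLOR_BGR2HSV);C,v=cloud(f)
    m=cv2.inRange(hsv,(5,120,60),(22,255,255))
    k,l,st,_=cv2.connectedComponentsWithStats(m*v.astype(np.uint8))
    i=[i for i in range(1,k) if st[i,4]>200 and .4<np.median(C[l==i][:,0])<.62 and np.median(C[l==i][:,1])>.1]
    for i in i:
        p=C[l==i]-O;q=np.c_[p@xs,p@ys,p[:,2]]
        pl=q[:,[1,2]];w=np.ones(len(q),bool)
        for _ in range(4):
            A=np.c_[pl,np.ones(len(q))];co=np.linalg.lstsq(A[w],q[w,0],rcond=None)[0];w=abs(A@co-q[:,0])<.006
        q=q[w];print(n,st[i],"lo",np.percentile(q,1,axis=0).round(4),"hi",np.percentile(q,99,axis=0).round(4),"yaw",np.degrees(np.arctan(co[0])).round(2),"tilt",np.degrees(np.arctan(-co[1])).round(2),"face x at z0",co[2].round(4))
        for zz in(.03,.1,.15):
            b=q[abs(q[:,2]-zz)<.008]
            if len(b)>10:print("  z",zz,"y range",np.percentile(b[:,1],[2,98]).round(4))
E
python3 m.py 4
```

```text
t 7.5 pos [0.4896 0.2453 0.2145] shift tool [ 0.0009  0.0016 -0.0016] turn deg [-0.07 -0.02  0.04] q [ 0.4  -0.13  1.97 -0.15  1.04  0.5 ] F [ 0.4 -0.2 -2.4] gap 0.112
scene [ 442   20   69   52 1202] lo [-0.0991 -0.0204  0.5343] hi [-0.0442  0.0523  0.5684] yaw -34.7 tilt 48.88 face x at z0 0.5742
scene [ 341  240   87  118 5123] lo [-0.0058 -0.0426  0.0206] hi [0.0642 0.0453 0.2461] yaw -0.42 tilt 17.04 face x at z0 0.0705
  z 0.03 y range [-0.0402  0.0445]
  z 0.1 y range [-0.0416  0.0445]
  z 0.15 y range [-0.0418  0.0451]
top [148 156  31  20 385] lo [-0.0082 -0.0451 -0.0005] hi [0.0721 0.0355 0.2492] yaw 1.72 tilt 17.28 face x at z0 0.0743
  z 0.03 y range [-0.0443  0.0285]
  z 0.1 y range [-0.0451  0.0071]
  z 0.15 y range [-0.0448 -0.0062]
```

View pics/scene4.png

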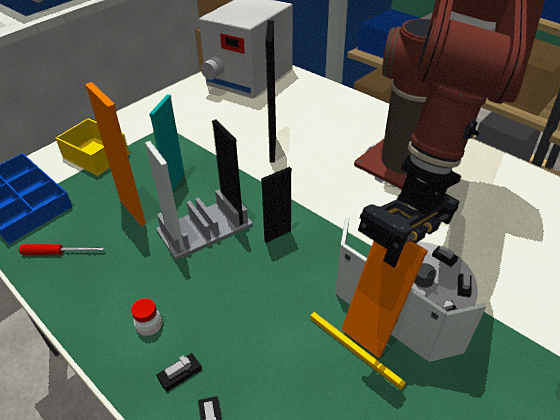

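Panel hovers over the gap behind the strip (foot edge at (345,335)–(392,360)), tilted 17°, centred to about 1 mm. I'll lower it slowly.

Call:
send_rows:
  plan: [0,0.0029,-0.0012,0,0,0,0,0.0029,-0.0012,0,0,0,0,0.0029,-0.0012,0,0,0,0,0.0029,-0.0009,0,0,0,0,0,0,0,0,0]

```text
time: 8.1
eef_pos: [0.4876, 0.2456, 0.2011]
eef_rot: [0.41, -0.43, 0.582, -0.555]
ft_force: [-1.3, 0.2, -0.9]
finger_gap: 0.116
```

Call:
send_rows:
  plan: [0,0.0019,-0.0006,0,0,0,0,0,0,0,0,0]

```text
time: 8.3
eef_pos: [0.4879, 0.2457, 0.201]
eef_rot: [0.41, -0.43, 0.582, -0.555]
ft_force: [-6.2, -0.5, 11.4]
finger_gap: 0.115
```

Call:
send_rows:
  plan: [0,0.0014,-0.0004,0,0,0,0,0,0,0,0,0]

```text
time: 8.5
eef_pos: [0.4882, 0.246, 0.2009]
eef_rot: [0.41, -0.43, 0.582, -0.555]
ft_force: [-11.1, -2.0, 18.7]
finger_gap: 0.114
```

Call:
send_rows:
  plan: [0,-0.0025,0.0008,0,0,0,0,0,0,0,0,0]

```text
time: 8.7
eef_pos: [0.488, 0.2457, 0.2009]
eef_rot: [0.41, -0.43, 0.582, -0.555]
ft_force: [-1.8, -0.0, 6.1]
finger_gap: 0.113
```

```bash
python3 m.py 5|grep -v 442
```

```text
t 8.7 pos [0.488  0.2457 0.2009] shift tool [ 0.0011 -0.0109  0.004 ] turn deg [-0.08  0.03  0.01] q [ 0.4  -0.12  1.99 -0.15  1.01  0.51] F [-1.8 -0.   6.1] gap 0.113
scene [ 434   28   76   54 1274] lo [-0.0978 -0.0273  0.5201] hi [-0.0387  0.0516  0.5601] yaw -34.06 tilt 45.48 face x at z0 0.4877
scene [ 342  246   85  115 4959] lo [-0.0067 -0.0423  0.0069] hi [0.0623 0.0456 0.2325] yaw -0.61 tilt 16.99 face x at z0 0.0646
  z 0.03 y range [-0.0409  0.0445]
  z 0.1 y range [-0.0414  0.0449]
  z 0.15 y range [-0.0421  0.0454]
top [149 158  31  20 374] lo [-0.0093 -0.0454  0.0079] hi [0.0653 0.0317 0.2333] yaw 2.01 tilt 17.28 face x at z0 0.0682
  z 0.03 y range [-0.0445  0.0295]
  z 0.1 y range [-0.0451  0.0059]
  z 0.15 y range [-0.0451 -0.0073]
```

Call:
send_rows:
  plan: [0,-0.001,-0.0028,0.8,0,0,0,0,-0.0028,0.8,0,0,0,0,-0.0028,0.8,0,0,0,0,0,0,0,0]

```text
time: 9.2
eef_pos: [0.4789, 0.2458, 0.1984]
eef_rot: [0.399, -0.417, 0.591, -0.563]
ft_force: [0.8, 0.3, -0.5]
finger_gap: 0.112
```

Call:
send_rows:
  plan: [0,0,-0.0018,0.5,0,0,0,0,0,0,0,0]

```text
time: 9.4
eef_pos: [0.4773, 0.2459, 0.1979]
eef_rot: [0.396, -0.415, 0.593, -0.565]
ft_force: [0.8, -0.1, 1.3]
finger_gap: 0.113
```

```bash
python3 m.py 6|grep -v 442
```

```text
t 9.4 pos [0.4773 0.2459 0.1979] shift tool [ 0.0009 -0.0099  0.0155] turn deg [-2.92  0.04  0.05] q [ 0.42 -0.17  2.04 -0.19  0.96  0.56] F [ 0.8 -0.1  1.3] gap 0.113
scene [ 342  241   88  120 5169] lo [-0.0192 -0.0427  0.007 ] hi [0.0616 0.0453 0.2289] yaw -0.63 tilt 19.83 face x at z0 0.0642
  z 0.03 y range [-0.0418  0.0449]
  z 0.1 y range [-0.0414  0.0443]
  z 0.15 y range [-0.0421  0.0452]
top [150 158  30  26 466] lo [-0.0222 -0.0455  0.0068] hi [0.0648 0.0328 0.2293] yaw 1.78 tilt 20.09 face x at z0 0.0678
  z 0.03 y range [-0.0452  0.034 ]
  z 0.1 y range [-0.0453  0.0119]
  z 0.15 y range [-0.0449 -0.0107]
```

Call:
send_rows:
  plan: [0,0,-0.0014,0.4,0,0,0,0,0,0,0,0]

```text
time: 9.7
eef_pos: [0.4765, 0.2459, 0.1976]
eef_rot: [0.394, -0.413, 0.595, -0.566]
ft_force: [4.0, 0.4, 0.1]
finger_gap: 0.118
```

Call:
send_rows:
  plan: [0,0,-0.0014,0.4,0,0,0,0,0,0,0,0]

```text
time: 9.9
eef_pos: [0.476, 0.2459, 0.1975]
eef_rot: [0.392, -0.41, 0.596, -0.568]
ft_force: [7.1, 0.3, -3.0]
finger_gap: 0.117
```

Call:
send_rows:
  plan: [0,0,-0.0014,0.4,0,0,0,0,0,0,0,0]

```text
time: 10.1
eef_pos: [0.4755, 0.246, 0.1974]
eef_rot: [0.389, -0.408, 0.598, -0.57]
ft_force: [11.3, -0.8, -4.5]
finger_gap: 0.115
```

Call:
send_rows:
  plan: [0,0.0015,0.0018,-0.5,0,0,0,0,0,0,0,0]

```text
time: 10.3
eef_pos: [0.4768, 0.246, 0.1968]
eef_rot: [0.392, -0.412, 0.596, -0.567]
ft_force: [0.1, 0.1, 5.2]
finger_gap: 0.114
```

Call:
send_rows:
  plan: [0,0,0,0,0,0,0,0,0,0,0,0,0,0,0,0,0,0,0,0,0,0,0,0]
  hand: 0.3

```text
time: 10.7
eef_pos: [0.4753, 0.2458, 0.1951]
eef_rot: [0.394, -0.412, 0.595, -0.567]
ft_force: [0.4, -0.5, -0.2]
finger_gap: 0.292
```

```bash
python3 m.py 7|grep -v 442
```

```text
t 10.7 pos [0.4753 0.2458 0.1951] shift tool [ 0.0007 -0.0117  0.0185] turn deg [-3.53  0.04  0.08] q [ 0.43 -0.17  2.06 -0.2   0.95  0.57] F [ 0.4 -0.5 -0.2] gap 0.292
scene [ 341  240   90  121 5158] lo [-0.0202 -0.0426  0.0084] hi [0.0632 0.0454 0.2278] yaw -0.54 tilt 20.8 face x at z0 0.0667
  z 0.03 y range [-0.0414  0.0443]
  z 0.1 y range [-0.0417  0.0447]
  z 0.15 y range [-0.0419  0.045 ]
top [150 157  30  27 501] lo [-0.0222 -0.0451  0.0074] hi [0.0673 0.0345 0.2285] yaw 1.34 tilt 21.03 face x at z0 0.0701
  z 0.03 y range [-0.0444  0.0318]
  z 0.1 y range [-0.0446  0.0024]
  z 0.15 y range [-0.0447 -0.0121]
```

View pics/scene7.png

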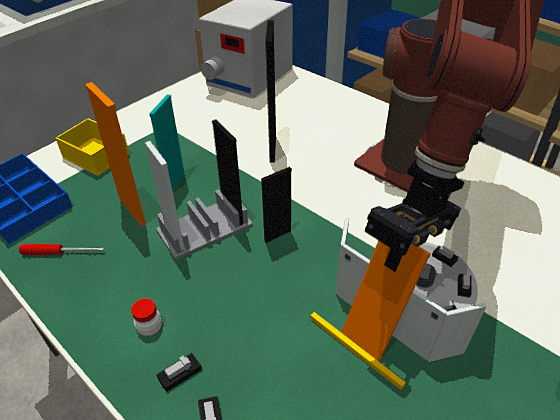

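Released: the panel is leaning at about 21° on the screen, its foot behind the strip at (365,345). I'll withdraw along the panel, then watch.

Call:
send_rows:
  plan: [0,-0.01,0,0,0,0,0,-0.02,0,0,0,0,0,-0.03,0,0,0,0,0,-0.04,0,0,0,0,0,-0.04,0,0,0,0]

```text
time: 11.3
eef_pos: [0.4256, 0.2483, 0.3284]
eef_rot: [0.393, -0.412, 0.595, -0.567]
ft_force: [0.5, 1.2, -0.6]
finger_gap: 0.3
```

Call:
send_rows:
  plan: [0,-0.03,0,0,0,0,0,0,0,0,0,0,0,0,0,0,0,0,0,0,0,0,0,0,0,0,0,0,0,0]

```text
time: 11.8
eef_pos: [0.4157, 0.2486, 0.3531]
eef_rot: [0.394, -0.412, 0.595, -0.566]
ft_force: [0.3, -0.4, -0.8]
finger_gap: 0.301
```

```bash
python3 m.py 8
```

```text
t 11.8 pos [0.4157 0.2486 0.3531] shift tool [0.0002 0.1572 0.0192] turn deg [-3.45  0.04  0.14] q [ 0.5  -0.4   1.94 -0.19  1.3   0.57] F [ 0.3 -0.4 -0.8] gap 0.301
scene [ 341  227   90  134 5896] lo [-0.0221 -0.0426  0.0098] hi [0.0633 0.0453 0.2287] yaw -0.66 tilt 20.82 face x at z0 0.0667
  z 0.03 y range [-0.0418  0.0445]
  z 0.1 y range [-0.0416  0.0444]
  z 0.15 y range [-0.0416  0.0453]
top [125 157  55  27 967] lo [-0.0226 -0.0452  0.0096] hi [0.0662 0.0428 0.2297] yaw 0.73 tilt 21.26 face x at z0 0.0704
  z 0.03 y range [-0.0445  0.0395]
  z 0.1 y range [-0.0451  0.0435]
  z 0.15 y range [-0.0445  0.0422]
```

Call:
send_rows:
  plan: [0,0,0,0,0,0,0,0,0,0,0,0,0,0,0,0,0,0,0,0,0,0,0,0,0,0,0,0,0,0]

```text
time: 12.4
eef_pos: [0.4161, 0.249, 0.3549]
eef_rot: [0.393, -0.412, 0.595, -0.567]
ft_force: [-0.5, -0.5, 0.4]
finger_gap: 0.305
```

```bash
python3 m.py 9
```

```text
t 12.4 pos [0.4161 0.249  0.3549] shift tool [0.0009 0.1588 0.0177] turn deg [-3.61  0.03  0.05] q [ 0.5  -0.4   1.94 -0.19  1.3   0.57] F [-0.5 -0.5  0.4] gap 0.305
scene [ 341  227   90  134 5908] lo [-0.0216 -0.0426  0.009 ] hi [0.0632 0.0452 0.2286] yaw -0.46 tilt 20.8 face x at z0 0.0666
  z 0.03 y range [-0.0414  0.0446]
  z 0.1 y range [-0.0417  0.0447]
  z 0.15 y range [-0.0417  0.0451]
top [124 157  56  27 972] lo [-0.0231 -0.045   0.0068] hi [0.0671 0.0428 0.2294] yaw 0.83 tilt 21.25 face x at z0 0.0704
  z 0.03 y range [-0.0446  0.0415]
  z 0.1 y range [-0.0443  0.0417]
  z 0.15 y range [-0.0446  0.0427]
```

View pics/scene9.png

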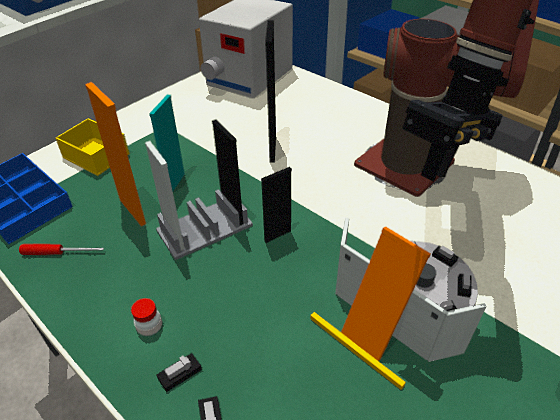

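View pics/top9.png

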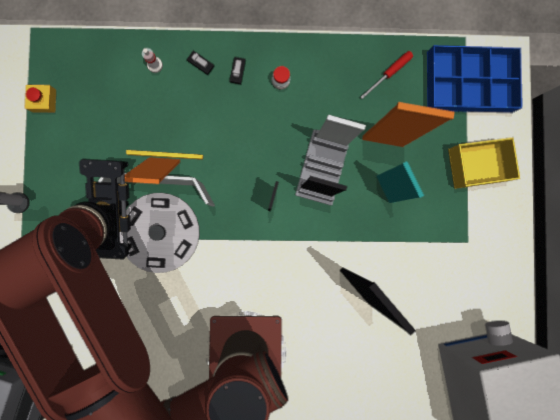

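The panel is still: two readings 0.5 s apart agree. It leans at about 21° in front of the window at (385,295), just behind the strip. The gripper is clear and the aluminium and black panels stand unmoved in the rack.

```bash
python3 -c "
from bench import job_done
print(job_done())"
```

```text
the job is handed in; nothing more can be done
None
```

The amber panel now leans on the screen's top edge in front of the lit window. I lifted it from the middle slot, took it out edgewise, set its foot just inside the yellow strip, tilted it to contact, let go, and withdrew. I handed the job in at about 12.5 s.

| Last check | Measured | Allowed |
|---|---|---|
| Lean from upright | 20.8–21.3° | 11–27° |
| Distance from window centre line | about 1–2 mm | 20 mm |
| Out of parallel with screen | under 1° | 10° |
| Foot centre in front of screen | about 61–64 mm | 36–70 mm |

- **Stillness:** two readings about half a second apart agreed to within the noise.
- **Other panels:** the aluminium and black panels look unmoved in the rack. I judged this by eye from the pictures and did not measure it.
- **Disagreements:** the two cameras differed by about 4 mm in the foot's distance from the screen. The foot slid about 2.5 mm towards the strip when I let go, and stayed behind it.
- **Contact with the screen:** I did not measure this after release. I felt it in the wrist force before letting go, and the lean angle agrees with it.

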